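# Eject the trial lug and hold the press guard for the setter

### The job

With the clear guard still shut, push the press's ejector knob fully home so that the copper lug is knocked out of the dies into the parts tray, and let the knob spring back. Then lift the guard, which has a ball knob on its front edge, until it has passed its balance point, ease it back, and hold it steady just below that point so the setter can look into the empty dies and the guard will drop shut as soon as it is let go: finish while still holding the guard there. Never let the guard fly open or slam, and leave the other things on the bench where they are.

Things in the scene. Friction and masses are not known exactly. Their poses are not given: they have to be found in the camera images.
- press: Horizontal hydraulic lug press, cream casting, fixed. Origin at bench level under the middle of its die gap; y runs along the gap (tray at -y, ejector knob at +y), x from the front jaw to the cylinder at the back, z up. Bed and jaws: x -110 to 120, y -23 to 62, tops z 104 front, 110 rear; ejector tube out to y 118; 90 mm cylinder back to x 285, gauge on it up to z 173 (mm).
- guard (a joint): Opening of the press's clear hinged guard, rad: 0 shut (level), grows as its front edge rises; stop at 1.75. Lid 190 mm long, y +-87 mm, clear sheet in a 10 mm steel frame, skirts 32 mm down; 0.75 kg, sprung. Balance point 0.92 (53 deg): below it the guard sinks shut, above it the springs carry it up. Light: 0.7 N at the ball knob lifts it from shut, under 0.3 N near balance.
- guard_hinge (a point): Middle of the guard's hinge pin, fixed on the press, at press x 85, y 0, z 135 mm; the pin runs along the press's y axis.
- ball_knob (a point): Centre of the black ball knob, 32 mm diameter, at the middle of the guard's front edge, 37 mm ahead of it on a 10 mm stem, in the lid's plane. 222 mm from the hinge pin: at guard angle a it is at press x 85 - 222 cos a, y 0, z 135 + 222 sin a mm. Can be pinched from above across the press's y with the tool kept upright; it turns between the pads.
- ejector (a joint): Travel of the spring ejector slide in m: 0 out at rest, 0.045 fully home. Pushing the knob along the press's -y direction moves a pusher through the die gap; spring force 3 N at rest to 8 N home; it springs back when let go.
- ejector_face (a point): Centre of the outer face (facing the press's +y) of the ejector's black mushroom knob, 38 mm in diameter, 17 mm thick, on a 12 mm rod; at rest at press x 0, y 185, z 70 mm. Push it level, towards press -y, by 45 mm.
- lug: Formed copper cable lug, 56 mm long, palm 22 mm wide and 5 mm thick, round barrel 15 mm in diameter; loose in the die gap, palm towards the tray. Origin near its middle, on its underside; z up, y along it towards the barrel. In the dies its origin is at press y -22 to -27, z 60 mm; the discharge lip ends at press y -55 mm.
- tray: Translucent open plastic parts tray, loose, 190 x 160 x 42 mm (x, y, height), walls 3 mm, origin at the middle of its underside; stands at the press's -y side under the discharge lip.
- spanner: Steel spanner, 170 mm long, lying in front of the press, bystander; origin under its middle.
- spare_die: Spare grooved steel die block, 40 x 52 x 32 mm, in front of the press, bystander; origin under its middle.
- plug_gauge: Small black and steel plug gauge, 110 mm long, lying in front of the tray, bystander; origin under its middle.
- oil_bottle: White plastic oil bottle, 56 mm in diameter, 150 mm high, right of the press towards the robot, bystander.
- screwdriver: Screwdriver lying right of the press beyond the tray, bystander.
- tape_roll: Roll of black tape, 90 mm in diameter, 24 mm high, left of the press towards the robot, bystander.
- lug_box: Grey open plastic box, 150 x 110 x 50 mm, with copper lugs in it, left of the press, bystander.
Not all that is in view belongs to the job. What is shaped like the tray but green or yellow is not meant.

How it is judged:
On the way, in this order (a step that is already met when the one before it is completed fails the run):
1. the ejector knob is pushed fully home with the guard shut (value of joint ejector above 0.04 m and value of joint guard below 0.08 rad), for 0.1 s.
2. the lug lies in the tray and the ejector has sprung back (value of joint ejector below 0.006 m and z of lug in the frame of tray below 0.035 m and x of lug in the frame of tray between -0.093 and 0.093 m and y of lug in the frame of tray between -0.078 and 0.078 m), for 0.2 s.
3. the guard is raised past its balance point (value of joint guard above 0.95 rad), for 0.1 s.
At the end, for the whole second after the job is handed in: Lug in the tray, ejector knob sprung back to within 6 mm of fully out, guard at rest 0.70 to 0.90 rad open (balance point 0.92 rad) and carried by the robot's fingers, still touching it (all of step 2 and value of joint guard between 0.7 and 0.9 rad and velocity of joint guard between -0.1 and 0.1 rad/s and contact force between the fingers and guard above 0.02 N); the arm keeps its last pose, push and grip.
It fails at once if the guard flies open (past 1.35 rad) (value of joint guard above 1.35 rad).
It fails at once if the guard is thrown up or slams (over 1.5 rad/s) (velocity of joint guard above 1.5 rad/s or velocity of joint guard below -1.5 rad/s).
It fails at once if a bystander is knocked more than 30 mm (distance of any of spanner, spare_die, plug_gauge, oil_bottle, screwdriver, tape_roll, lug_box from where it was at the start of the episode above 0.03 m).
It fails at once if the parts tray is pushed away more than 30 mm (distance of tray from where it was at the start of the episode above 0.03 m).
It also fails if it takes over 56 s, if anything falls off the work surface, if the arm or the gripper's body presses on something with over 40 N, if the wrist force passes 120 N, or if a joint passes its speed limit or range.

### The arm

A 6-joint arm with a two-finger parallel gripper is mounted at the origin on the work surface. World frame = base frame: x ahead of the robot, y to its left, z up, the work surface at z = 0. Lengths are in m, angles in rad, forces in N, time in s.
With the tool pointing down it reaches from about 0.3 to 0.775 m from the base axis. Payload 14.6 kg.
Tool frame: the origin (TCP) lies at the very end of the fingers, on their centre line; the grasp point (between the pads) lies 19 mm behind it; z points along the fingers, y is the line along which they close (so a half turn about z gives the same grasp; the last joint's range is limited). The gripper opens to 94 mm and grips with 3 to 60 N. Pads are 16 mm wide; open, the fingers measure 119 mm over their backs; the gripper's body (75 mm by 177 mm) begins 78 mm behind the grasp point.
Start: joints at [1.161, 0.3, 1.521, -0, 1.321, -0.067], TCP at [0.185, 0.518, 0.205] pointing down, gripper open.
Joint ranges: [-3.03, 3.03], [-0.79, 2.21], [0.23, 2.52], [-1.04, 4.18], [0, 3.07], [-2.55, 2.55]. Speed limits (rad/s): [2.22, 2.22, 2.57, 3.14, 3.14, 3.14].

### API

Orientations are given as [roll, pitch, yaw] about the fixed x, y, z axes, in that order (R = Rz(yaw) Ry(pitch) Rx(roll)).
In Python, from station import ctrl, cams gives the robot as it stands. The module is installed in compiled form; this text tells all that it offers.
- The arm moves only by the tool arm_command, never from a script. Its argument "plan" is a list that holds one entry, the list of rows, each a list of 7 numbers: the shift along the tool's x, y, z in a scale on which 1.0 is 80 cm, then the turn, a rotation vector about the tool's x, y, z in fractions of the full range, 1 being pi rad, then the closure, from -1 (fully open) to 1 (shut). A call has 1 to 12 rows; each row is the pose to reach, as a shift and turn from the pose commanded when the call began, along the tool's axes at that moment; what a row does not reach only later rows make up. A row lasts 1/10 s, in which the tool goes at most 50 mm and 8.59 degrees, less where a joint would pass 70% of its speed; a pose out of reach is approached as far as the arm can. Shift and turn numbers lie between -1 and 1, and a call with a number outside is refused. A call with a gripper value outside its range is refused whole. The fingers move at their own pace and stop on an object; "squeeze" is the grip in N (left out, the last holds). Time passes only in rows, so rows that repeat a pose let the fingers close. It gives the time, the measured TCP pose, the force, the opening and the grip force at its end, in the units of the state.
- ctrl.get_obs(): the state, without advancing time (a new reading comes with each control period).
- cams.camera(name): name is "scene" or "top"; returns (picture, depth): 420x560x3 uint8, blue, green, red; 420x560 float32, m along the optical axis (not along the pixel's ray), 0 where there is no reading.
- cams.camera_info(name): a dict with "fx", "fy", "cx", "cy" (pixels), "dist_coeffs" ([k1, k2, p1, p2, k3] as OpenCV has them; the pictures are not rectified), "world_to_cam" (4x4, takes a point from world to camera coordinates). Camera axes: x right, y down, z forward; pixel columns grow to the right and rows downward; lengths in m; the calibration is good to about 2 mm. A picture is of the moment at which its call begins. camera_info takes no time and is no camera call.
- ctrl.hand_in(): hands the job in; it is judged then, once.
The state is a dict: "time_s": time; "qpos": joint angles; "joint_vel": joint speeds; "tau": joint torques, N m; "ee_pos": TCP position; "eef_rot": TCP orientation; "force": force on the tool from outside, world axes, zero at the start; "moment": the same for the moment, N m; "grip_width": finger opening in m; "grip_force": force on a finger pad.
Only numpy, scipy, OpenCV 4.12 (cv2) and the standard library are available. Lean on these libraries where they do the work, as an engineer would, in place of code of your own. Each camera call takes 0.05 s, during which the arm holds its last target. There are 200 camera calls.

## Working session

There is one attempt and no reset: what is moved stays moved. The work goes in short steps, Python scripts to look and compute and a tool call to move; the robot and the scene stay as the last step left them, time stands still between calls to the robot, and variables do not carry over. Pictures are saved under pics/ and viewed, at most 12 in all, crops included, and the job is handed in when it is done.

Besides the shell and the picture viewer there is one more tool, called after "Emit:" as name(argument=value, ...), one argument or row to a line, values as JSON. arm_command: Moves the arm, as the interface text tells. Its arguments: {"type":"object","properties":{"plan":{"type":"array"},"squeeze":{"type":"number"}},"required":["plan"]}

```bash
mkdir -p pics; cat > h.py <<'E'
import numpy as np, cv2
from station import ctrl, cams
def grab(n):
    im,d=cams.camera(n); i=cams.camera_info(n)
    K=np.array([[i['fx'],0,i['cx']],[0,i['fy'],i['cy']],[0,0,1.]]); return im,d,K,np.array(i['dist_coeffs'],float),np.array(i['world_to_cam'])
def cloud(d,K,D,T):
    h,w=d.shape; u,v=np.meshgrid(np.arange(w),np.arange(h))
    p=cv2.undistortPoints(np.stack([u,v],-1).reshape(-1,1,2).astype(float),K,D).reshape(h,w,2)
    c=np.dstack([p*d[...,None],d]); R=T[:3,:3]
    return (c-T[:3,3])@R
E
python3 - <<'E'
from h import *
for n in('scene','top'):
    g=grab(n); cv2.imwrite(f'pics/{n}0.png',g[0]); np.savez(f'{n}0.npz',im=g[0],d=g[1],K=g[2],D=g[3],T=g[4])
o=ctrl.get_obs(); print(o)
E
```

```text
{'time_s': 0.1, 'qpos': array([ 1.16138779e+00,  3.00417341e-01,  1.52150685e+00,  7.36639444e-06,
        1.32069950e+00, -6.66072129e-02]), 'joint_vel': array([ 4.95016994e-04, -8.87970705e-04, -1.03471644e-03, -6.04143394e-04,
        2.68795590e-05,  1.87873187e-04]), 'tau': array([ 2.24685687e-04, -5.32644081e+01, -3.53287947e+01,  7.09544308e-02,
        2.34668056e-02, -8.53953452e-05]), 'ee_pos': array([0.1847823 , 0.51778534, 0.20494722]), 'eef_rot': array([-3.14056437e+00, -7.57434257e-05,  2.79878946e+00]), 'force': array([ 0.05320782, -0.309317  ,  0.07326608]), 'moment': array([-0.01015128, -0.04586903, -0.00908734]), 'grip_force': 0.0, 'grip_width': 0.09401017594806403}
```

View pics/scene0.png

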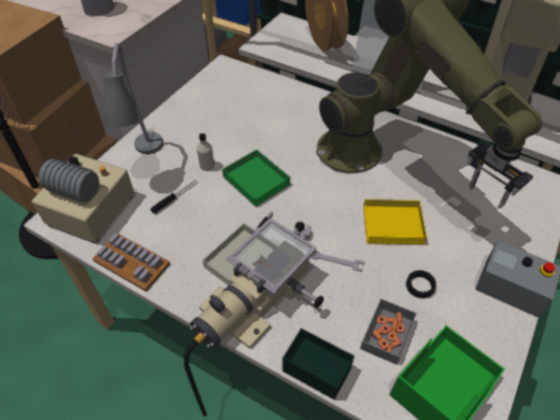

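View pics/top0.png

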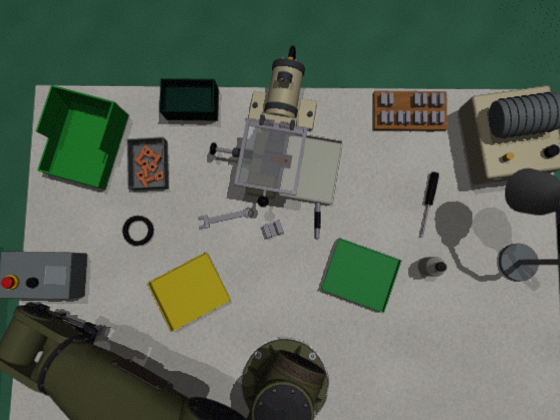

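The top view shows the ball knob at (263,201), the ejector knob at (213,149), the hinge bar near (277,122), the tray around (320,170), and the die and spanner in front. Next I'll measure the press pose from the depth.

```bash
python3 - <<'E'
from h import *
def L(n):
    z=np.load(n+'0.npz'); return z['im'],z['d'],z['K'],z['D'],z['T']
for n,pts in(('top',dict(ball=(263,201),ej=(213,149),rod=(228,151),cylTop=(287,75))),('scene',dict(ball=(302,230),ej=(318,301)))):
    im,d,K,D,T=L(n); P=cloud(d,K,D,T); print(n,'cam',-T[:3,:3].T@T[:3,3],K[0,0])
    for k,(u,v) in pts.items():
        w=P[v-9:v+10,u-9:u+10].reshape(-1,3); c=im[v-9:v+10,u-9:u+10].reshape(-1,3).max(1)
        for lo in (0.03,):
            s=w[(w[:,2]>lo)&(c<75)]
            print(k,P[v,u].round(4),'dark',len(s),s.mean(0).round(4) if len(s) else '',np.median(s,0).round(4) if len(s) else '', s.min(0).round(3),s.max(0).round(3))
    u,v=(265,150) if n=='top' else (275,265)
    c=cv2.resize(im[v-70:v+70,u-75:u+95],None,fx=4.5,fy=4.28,interpolation=cv2.INTER_CUBIC)
    cv2.imwrite(f'pics/{n}crop.png',c)
E
```

```text
top cam [ 0.34317616 -0.01778249  1.46763814] 487.13296155275225
ball [0.5088 0.0627 0.1487] dark 177 [0.5231 0.0646 0.105 ] [0.5199 0.0628 0.1381] [0.495 0.042 0.032] [0.548 0.096 0.154]
ej [0.6677 0.2157 0.0811] dark 66 [0.67   0.2162 0.0812] [0.669  0.2159 0.0822] [0.656 0.208 0.061] [0.686 0.225 0.093]
rod [0.6634 0.1724 0.0764] dark 54 [0.6537 0.1488 0.1037] [0.6591 0.1515 0.0785] [ 0.343 -0.018  0.065] [0.676 0.161 1.468]
cylTop [0.8572 0.0024 0.1712] dark 185 [0.8561 0.0083 0.159 ] [0.854  0.0081 0.1597] [ 0.343 -0.022  0.11 ] [0.906 0.029 1.468]
scene cam [1.34068705 0.49093499 1.31384717] 503.7043365030062
ball [0.5174 0.0766 0.1288] dark 58 [0.5193 0.0694 0.1448] [0.5196 0.0703 0.1463] [0.506 0.056 0.129] [0.528 0.079 0.155]
ej [0.6847 0.2213 0.0877] dark 70 [0.6826 0.2206 0.08  ] [0.684  0.2212 0.0819] [0.667 0.213 0.06 ] [0.694 0.227 0.092]
```

View pics/topcrop.png

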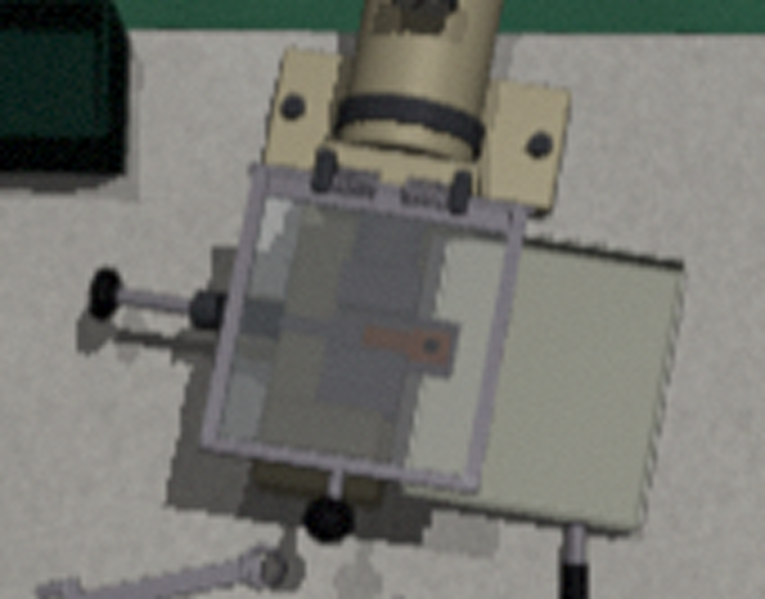

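View pics/scenecrop.png

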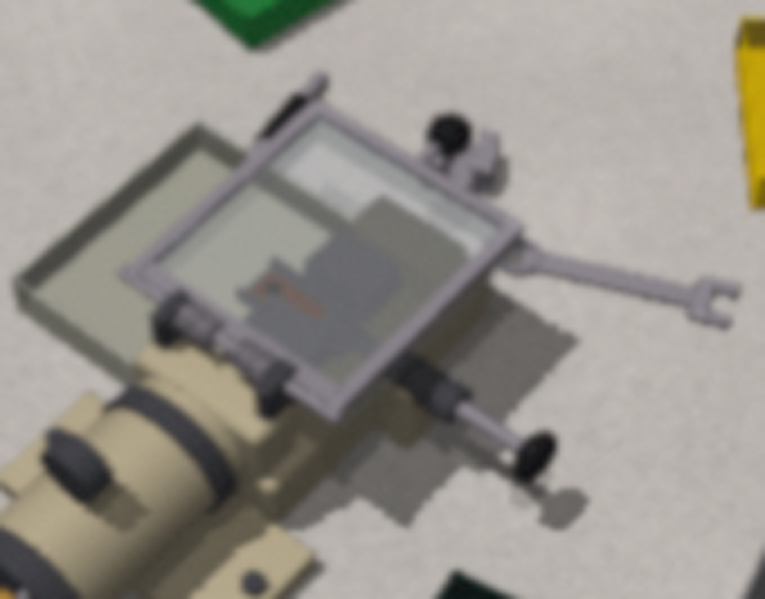

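The crops show the guard frame's corners, the ball and the ejector knob clearly. I'll fit the press pose to these pixels from both cameras.

```bash
cat > press.py <<'E'
E
python3 - <<'E'
from h import *
from scipy.optimize import least_squares
M=dict(ball=(-137,0,135),fl=(-100,87,138),fr=(-100,-87,138),rl=(90,87,138),rr=(90,-87,138),ej=(0,176.5,70))
top=dict(ball=(329,520),rl=(252,166),rr=(525,206),fl=(203,445),fr=(475,490),ej=(106,293))
sc=dict(ball=(449,133),fr=(320,100),fl=(522,232),rr=(123,272),rl=(335,417),ej=(536,456))
cam={}
for n,c,o in(('top',top,(190,80)),('scene',sc,(200,195))):
    z=np.load(n+'0.npz'); cam[n]=(z['K'],z['D'],z['T'],np.array([M[k] for k in c])/1e3,np.array([(o[0]+(x+.5)/4.5-.5,o[1]+(y+.5)/4.28-.5) for x,y in c.values()]))
def W(p,m):
    c,s=np.cos(p[2]),np.sin(p[2]); return m@np.array([[c,s,0],[-s,c,0],[0,0,1]])+[p[0],p[1],0]
def f(p,ns=('top','scene')):
    r=[]
    for n in ns:
        K,D,T,m,q=cam[n]; r.append(cv2.projectPoints(W(p,m),cv2.Rodrigues(T[:3,:3])[0],T[:3,3],K,D)[0][:,0]-q)
    return np.concatenate(r).ravel()
for ns in (('top',),('scene',),('top','scene')):
    s=least_squares(f,[.65,.03,-.15],args=(ns,),loss='soft_l1'); print(ns,s.x.round(4)); print(s.fun.reshape(-1,2).round(1).tolist())
p=s.x; print({k:W(p,np.array(v)/1e3).round(4).tolist() for k,v in dict(ball=(-137,0,135),face=(0,185,70),home=(0,140,70),hinge=(85,0,135),b95=(85-222*np.cos(.95),0,135+222*np.sin(.95)),b8=(85-222*np.cos(.8),0,135+222*np.sin(.8))).items()})
E
```

```text
('top',) [ 0.6434  0.0441 -0.1539]
[[-0.3, 0.8], [0.3, -0.9], [0.8, -0.3], [-1.0, -0.1], [0.6, -0.2], [-0.5, 0.9]]
('scene',) [ 0.6455  0.0451 -0.1619]
[[1.0, 0.1], [-0.6, 0.2], [0.6, -0.7], [-0.3, 0.1], [-0.5, 0.3], [0.1, -0.2]]
('top', 'scene') [ 0.6444  0.0445 -0.1575]
[[-0.6, 0.4], [0.3, -1.3], [0.8, -0.5], [-1.2, -0.6], [0.3, -0.5], [-0.6, 0.3], [0.9, -0.3], [-0.7, -0.1], [0.6, -1.2], [-0.3, -0.1], [-0.3, -0.2], [0.2, -0.8]]
{'ball': [0.5091, 0.066, 0.135], 'face': [0.6734, 0.2272, 0.07], 'home': [0.6663, 0.1828, 0.07], 'hinge': [0.7283, 0.0312, 0.135], 'b95': [0.6008, 0.0514, 0.3156], 'b8': [0.5756, 0.0554, 0.2943]}
```

```bash
cat > go.py <<'E'
# usage: go.py pressx pressy z(mm) yaw  -> tool-frame shift and turn from the measured pose
import sys
from h import *
from scipy.spatial.transform import Rotation as Ro
P=np.array([644.4,44.5,0]); TH=-.1575
def show(x,y,z,yaw):
    o=ctrl.get_obs(); R=Ro.from_euler('xyz',o['eef_rot'])
    w=P+Ro.from_euler('z',TH).apply([x,y,z]); c=o['ee_pos']*1e3
    print('shift',R.inv().apply(w-c).round(1),'turn',(R.inv()*Ro.from_euler('xyz',[np.pi,0,yaw])).as_rotvec().round(3))
    print('press now',Ro.from_euler('z',-TH).apply(c-P).round(1),'F press',Ro.from_euler('z',-TH).apply(o['force']).round(2),'rot',o['eef_rot'].round(3),'t',o['time_s'],'w',o['grip_width'],'gf',o['grip_force'])
if __name__=='__main__': show(*map(float,sys.argv[1:]))
E
python3 go.py 0 230 200 1.413
```

```text
shift [-549.6  -65.2    5. ] turn [-1.000e-03  1.000e-03  1.386e+00]
press now [-528.2  395.3  204.9] F press [ 0.1  -0.3   0.07] rot [-3.141 -0.     2.799] t 0.1 w 0.09401017594806403 gf 0.0
```

The rows are not in the units I measure in: shifts go in shares of 80 cm and turns go in shares of pi rad. I convert before sending: -525 mm / 800 = -0.6563, -490 mm / 800 = -0.6125, 1.34 rad / 3.1416 = 0.4265.

Emit:
arm_command(
  plan=[
    [[-0.05,-0.0063,0,0,0,0.0318,1],[-0.1063,-0.0125,0,0,0,0.07,1],[-0.1625,-0.0188,0,0,0,0.1082,1],[-0.2188,-0.0263,0.0013,0,0,0.1464,1],[-0.275,-0.0325,0.0025,0,0,0.1846,1],[-0.3313,-0.0388,0.0025,0,0,0.2228,1],[-0.3875,-0.0463,0.0038,0,0,0.261,1],[-0.4438,-0.0525,0.0038,0,0,0.2992,1],[-0.5,-0.0588,0.005,0,0,0.3342,1],[-0.5563,-0.0663,0.005,0,0,0.3724,1],[-0.6125,-0.0725,0.0063,0,0,0.4043,1],[-0.6563,-0.0775,0.0063,0,0,0.4265,1]],
  ],
  squeeze=20,
)

```text
time_s: 1.3
ee_pos: [0.6602, 0.2814, 0.1995]
eef_rot: [-3.141, 0.001, 1.454]
force: [-1.0, 0.4, 0.8]
grip_width: 0.002
grip_force: 0.0
```

```bash
python3 go.py 0 215 53 1.413
```

```text
shift [-22.2  20.8 146.5] turn [-0.001  0.001  0.041]
press now [-21.5 236.4 199.5] F press [-1.06  0.2   0.81] rot [-3.141e+00  1.000e-03  1.454e+00] t 1.3 w 0.0019578702517153586 gf 0.0
```

Scaled: 147 mm / 800 = 0.1838, 135 mm / 800 = 0.1688, 0.04 rad / 3.1416 = 0.0127.

Emit:
arm_command(
  plan=[
    [[-0.015,0.015,0.0375,0,0,0.0095,1],[-0.0275,0.0263,0.0875,0,0,0.0127,1],[-0.0275,0.0263,0.1375,0,0,0.0127,1],[-0.0275,0.0263,0.1688,0,0,0.0127,1],[-0.0275,0.0263,0.1838,0,0,0.0127,1],[-0.0275,0.0263,0.1838,0,0,0.0127,1],[-0.0275,0.0263,0.1838,0,0,0.0127,1]],
  ],
)

```text
time_s: 2.0
ee_pos: [0.6774, 0.2592, 0.055]
eef_rot: [3.14, -0.001, 1.419]
force: [0.1, -0.4, -0.3]
grip_width: 0.0004
grip_force: 0.0
```

```bash
python3 go.py 0 148 53 1.413;  python3 - <<'E'
from h import *
im=grab('scene')[0]; cv2.imwrite('pics/s1.png',cv2.resize(im[170:350,180:420],None,fx=3.2,fy=3.2))
E
```

```text
shift [-69.3   0.6   1.9] turn [ 0.002 -0.001  0.006]
press now [ -1.  217.3  55. ] F press [ 0.2  -0.4  -0.28] rot [ 3.140e+00 -1.000e-03  1.419e+00] t 2.0 w 0.00043677863897046446 gf 0.0
```

View pics/s1.png

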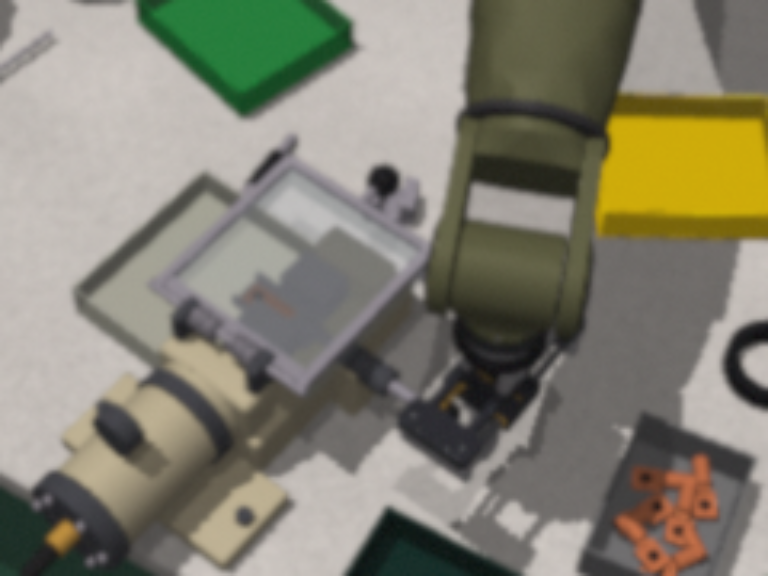

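The fingers are beside the knob, at about (400,420) in the crop, and clear of the guard. Pushing now.

Scaled: -68 mm / 800 = -0.085, -65 mm / 800 = -0.0813.

Emit:
arm_command(
  plan=[
    [[-0.01,0,0.0025,0,0,0,1],[-0.02,0,0.0025,0,0,0,1],[-0.0288,0,0.0025,0,0,0,1],[-0.0363,0,0.0025,0,0,0,1],[-0.045,0,0.0025,0,0,0,1],[-0.055,0,0.0025,0,0,0,1],[-0.065,0,0.0025,0,0,0,1],[-0.075,0,0.0025,0,0,0,1],[-0.0813,0,0.0025,0,0,0,1],[-0.085,0,0.0025,0,0,0,1],[-0.085,0,0.0025,0,0,0,1]],
  ],
)

```text
time_s: 3.15
ee_pos: [0.6669, 0.1936, 0.0521]
eef_rot: [3.14, -0.004, 1.419]
force: [4.0, 14.4, -2.1]
grip_width: 0.0003
grip_force: 7.5
```

```bash
python3 go.py 0 148 53 1.413;  python3 - <<'E'
from h import *
for n in ('scene','top'):
  im=grab(n)[0]
  a=im[170:350,180:420] if n=='scene' else im[80:230,190:390]
  cv2.imwrite(f'pics/{n}2.png',cv2.resize(a,None,fx=3.2,fy=3.2))
E
```

```text
shift [-2.8  1.1 -0.9] turn [ 0.002 -0.004  0.006]
press now [ -1.1 150.8  52.1] F press [ 1.66 14.82 -2.1 ] rot [ 3.14  -0.004  1.419] t 3.15 w 0.00030038332695835534 gf 7.513687135360669
```

View pics/scene2.png

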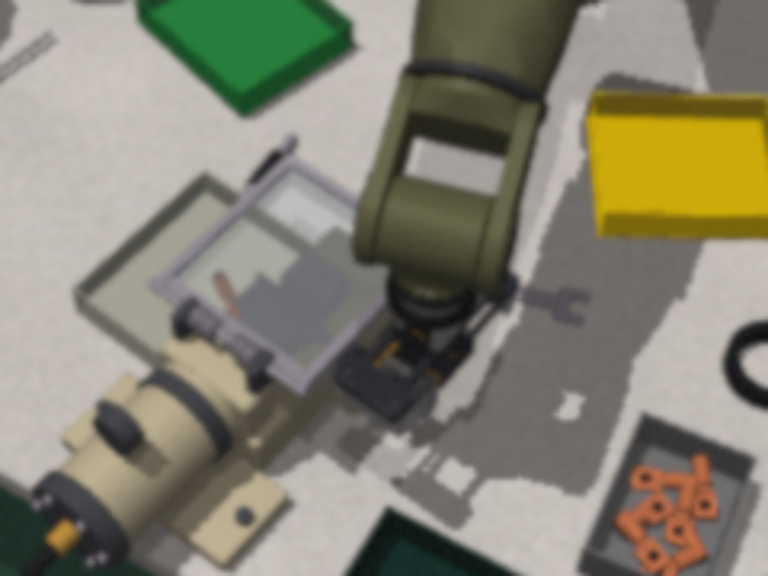

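The push reads 14.8 N, above the 8 N spring, so the ejector is on its stop. The lug has left the dies and shows at (228,292) over the tray. Holding briefly, then backing off.

Scaled: -195 mm / 800 = -0.2438, -165 mm / 800 = -0.2063.

Emit:
arm_command(
  plan=[
    [[0,0,0,0,0,0,1],[0,0,0,0,0,0,1],[0.015,0,0,0,0,0,1],[0.0338,0,0,0,0,0,1],[0.0525,0,0,0,0,0,1],[0.0713,0,0,0,0,0,1],[0.09,0,0,0,0,0,1],[0.095,0,-0.0375,0,0,0,1],[0.095,0,-0.0938,0,0,0,1],[0.095,0,-0.15,0,0,0,1],[0.095,0,-0.2063,0,0,0,1],[0.095,0,-0.2438,0,0,0,1]],
  ],
)

```text
time_s: 4.45
ee_pos: [0.6783, 0.2669, 0.2502]
eef_rot: [3.139, -0.001, 1.419]
force: [0.4, 0.8, -0.7]
grip_width: 0.0001
grip_force: 0.0
```

```bash
python3 go.py -137 0 250 2.984;  python3 - <<'E'
from h import *
im,d,K,D,T=grab('scene'); P=cloud(d,K,D,T)
m=(im[...,2]>im[...,0]*1.6+15)&(P[...,0]>.5)&(P[...,1]<.12)&(P[...,2]<.2)&(P[...,1]>-.2)
m=m.astype(bool); vs,us=np.nonzero(m[:, :330]); print(len(us), us.mean() if len(us) else 0, vs.mean() if len(us) else 0, [P[v,u].round(3).tolist() for v,u in list(zip(vs,us))[::6]])
cv2.imwrite('pics/s3.png',cv2.resize(im[170:350,180:420],None,fx=3.2,fy=3.2))
E
```

```text
shift [-224.3 -136.8   -0.4] turn [ 0.003  0.002 -1.565]
press now [ -1.4 225.  250.2] F press [ 0.29  0.87 -0.74] rot [ 3.139e+00 -1.000e-03  1.419e+00] t 4.45 w 0.00013144931145199696 gf 0.0
71 199.30985915492957 337.09859154929575 [[0.928, -0.009, 0.085], [0.93, 0.004, 0.095], [0.929, 0.002, 0.086], [0.931, 0.003, 0.084], [0.936, -0.0, 0.084], [0.944, -0.003, 0.09], [0.933, 0.008, 0.082], [0.943, 0.002, 0.087], [0.951, -0.009, 0.084], [0.943, 0.005, 0.083], [0.948, 0.003, 0.086], [0.95, 0.003, 0.083]]
```

View pics/s3.png

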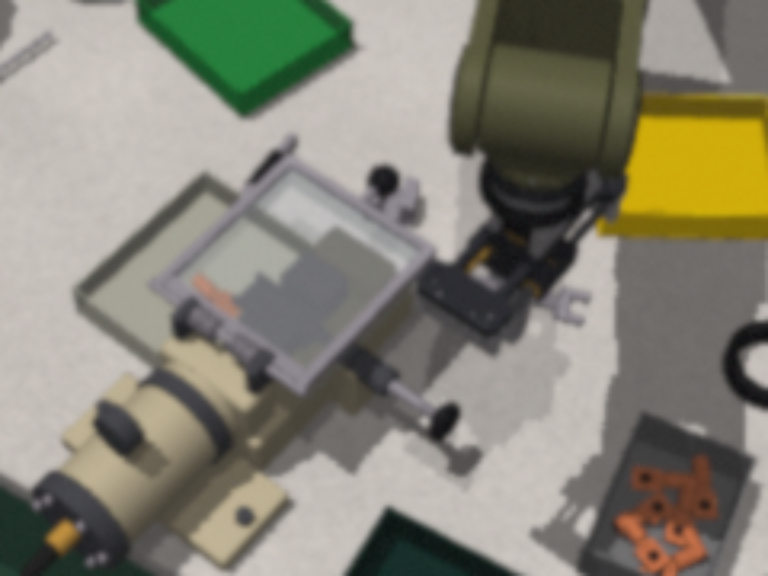

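The knob has sprung back, at (437,420), and the lug lies at (215,293) inside the tray. Moving above the ball knob.

Scaled: -224 mm / 800 = -0.28, -180 mm / 800 = -0.225, -1.565 rad / 3.1416 = -0.4982.

Emit:
arm_command(
  plan=[
    [[-0.025,-0.015,0,0,0,-0.0414,-1],[-0.05,-0.0313,0,0,0,-0.0859,-1],[-0.075,-0.0463,0,0,0,-0.1305,-1],[-0.1,-0.0613,0,0,0,-0.1751,-1],[-0.125,-0.0763,0,0,0,-0.2196,-1],[-0.15,-0.0913,0,0,0,-0.2642,-1],[-0.175,-0.1075,0,0,0,-0.3088,-1],[-0.2,-0.1225,0,0,0,-0.3533,-1],[-0.225,-0.1375,0,0,0,-0.3979,-1],[-0.25,-0.1525,0,0,0,-0.4425,-1],[-0.2738,-0.1663,0,0,0,-0.487,-1],[-0.28,-0.1713,0,0,0,-0.4982,-1]],
  ],
)

```text
time_s: 5.7
ee_pos: [0.5079, 0.0648, 0.2464]
eef_rot: [-3.141, -0.0, 2.988]
force: [0.3, 0.1, 0.2]
grip_width: 0.0923
grip_force: 0.0
```

```bash
python3 go.py -137 0 114 2.984;  python3 - <<'E'
from h import *
z=np.load('scene0.npz');K,D,T=z['K'],z['D'],z['T']
q=cv2.undistortPoints(np.array([[[247.2,261.6]]]),K,D)[0,0]; R=T[:3,:3];c=-R.T@T[:3,3]; r=R.T@[q[0],q[1],1]
print('lug',(c+r*(.008-c[2])/r[2]).round(3))
# tray corners at rim, top view crop px
z=np.load('top0.npz');K,D,T=z['K'],z['D'],z['T'];R=T[:3,:3];c=-R.T@T[:3,3]
for u,v in [(683,265),(640,530)]:
    q=cv2.undistortPoints(np.array([[[190+u/4.5,80+v/4.28]]]),K,D)[0,0]; r=R.T@[q[0],q[1],1]; print((c+r*(.042-c[2])/r[2]).round(3))
im,d,K,D,T=grab('top');P=cloud(d,K,D,T)
a=im[80:230,190:390]; cv2.imwrite('pics/t4.png',cv2.resize(a,None,fx=4,fy=4))
E
```

```text
shift [ -1.1   1.4 132.4] turn [-0.001 -0.     0.004]
press now [-138.    -1.3  246.4] F press [0.28 0.15 0.23] rot [-3.141 -0.     2.988] t 5.7 w 0.09234567406396835 gf 0.0
lug [ 0.629 -0.053  0.008]
[ 0.703 -0.162  0.042]
[ 0.517 -0.135  0.042]
```

View pics/t4.png

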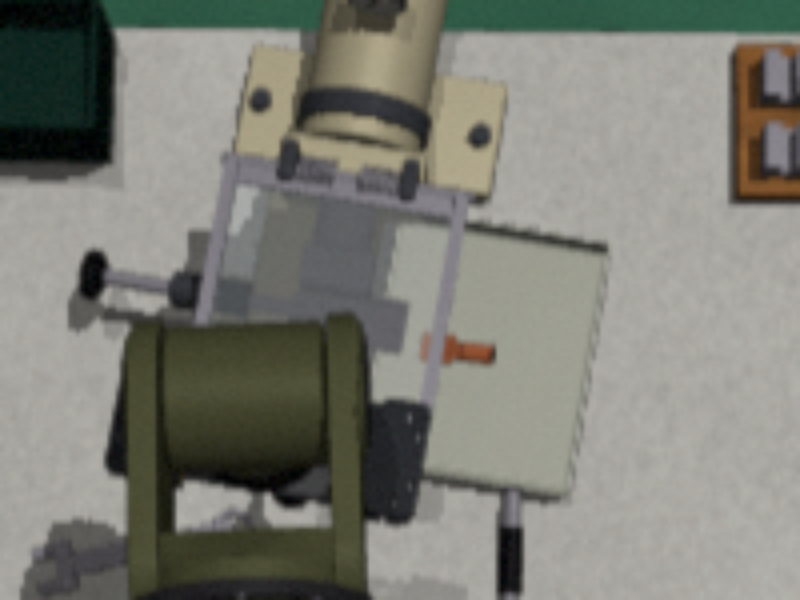

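The lug rests well inside the tray, at (458,350). Lowering onto the ball.

Scaled: 131 mm / 800 = 0.1638, 130 mm / 800 = 0.1625.

Emit:
arm_command(
  plan=[
    [[-0.0013,0.0013,0.0438,0,0,0,-1],[-0.0013,0.0013,0.0938,0,0,0,-1],[-0.0013,0.0013,0.1313,0,0,0,-1],[-0.0013,0.0013,0.155,0,0,0,-1],[-0.0013,0.0013,0.1625,0,0,0,-1],[-0.0013,0.0013,0.1638,0,0,0,-0.3],[-0.0013,0.0013,0.1638,0,0,0,1],[-0.0013,0.0013,0.1638,0,0,0,1],[-0.0013,0.0013,0.1638,0,0,0,1],[-0.0013,0.0013,0.1638,0,0,0,1],[-0.0013,0.0013,0.1638,0,0,0,1]],
  ],
  squeeze=6,
)

```text
time_s: 6.85
ee_pos: [0.51, 0.067, 0.1157]
eef_rot: [3.142, 0.0, 2.984]
force: [-0.2, 0.5, -0.8]
grip_width: 0.0492
grip_force: 0.0
```

```bash
python3 go.py -137 0 116 2.984
```

```text
shift [ 0.8 -1.1 -0.3] turn [ 0.  0. -0.]
press now [-136.2    1.1  115.7] F press [-0.25  0.5  -0.78] rot [3.142 0.    2.984] t 6.85 w 0.049175085550129775 gf 0.0
```

Emit:
arm_command(
  plan=[
    [[0,0,0,0,0,0,1],[0,0,0,0,0,0,1],[0,0,0,0,0,0,1],[0,0,0,0,0,0,1],[0,0,0,0,0,0,1],[0,0,0,0,0,0,1]],
  ],
)

```text
time_s: 7.45
ee_pos: [0.5099, 0.0669, 0.1155]
eef_rot: [-3.141, -0.0, 2.984]
force: [0.3, -1.7, 0.1]
grip_width: 0.0318
grip_force: 6.0
```

```bash
python3 go.py -137 0 116 2.984; python3 - <<'E'
import numpy as np
for a in (.1,.2,.3,.4,.5,.6,.7,.8,.9,.96,1.0): print(a,(222*(1-np.cos(a))).round(1),(222*np.sin(a)).round(1))
E
```

```text
shift [ 0.6 -1.1 -0.5] turn [-0. -0. -0.]
press now [-136.4    1.1  115.5] F press [ 0.6  -1.65  0.05] rot [-3.141 -0.     2.984] t 7.45 w 0.03179975122603252 gf 6.0000090301036835
0.1 1.1 22.2
0.2 4.4 44.1
0.3 9.9 65.6
0.4 17.5 86.5
0.5 27.2 106.4
0.6 38.8 125.4
0.7 52.2 143.0
0.8 67.3 159.3
0.9 84.0 173.9
0.96 94.7 181.9
1.0 102.1 186.8
```

Scaled: -106.4 mm / 800 = -0.133, -86.5 mm / 800 = -0.1081.

Emit:
arm_command(
  plan=[
    [[0,0,-0.0063,0,0,0,1],[-0.0006,0,-0.0163,0,0,0,1],[-0.0013,0,-0.0275,0,0,0,1],[-0.0031,0,-0.0413,0,0,0,1],[-0.0055,0,-0.055,0,0,0,1],[-0.0088,0,-0.0688,0,0,0,1],[-0.0125,0,-0.082,0,0,0,1],[-0.0169,0,-0.095,0,0,0,1],[-0.0219,0,-0.1081,0,0,0,1],[-0.0275,0,-0.1208,0,0,0,1],[-0.0338,0,-0.133,0,0,0,1],[-0.0338,0,-0.133,0,0,0,1]],
  ],
  squeeze=6,
)

```text
time_s: 8.65
ee_pos: [0.5374, 0.0626, 0.2232]
eef_rot: [3.141, 0.002, 2.984]
force: [-2.7, -1.2, 0.8]
grip_width: 0.0314
grip_force: 6.0
```

```bash
python3 go.py -109.8 0 222.4 2.984
```

```text
shift [ 1.3 -1.1  0.8] turn [ 0.     0.002 -0.   ]
press now [-108.5    1.1  223.2] F press [-2.48 -1.6   0.78] rot [3.141e+00 2.000e-03 2.984e+00] t 8.65 w 0.03137410882784766 gf 6.000053286552429
```

```bash
python3 - <<'E'
from h import *
im=grab('scene')[0]; cv2.imwrite('pics/s5.png',cv2.resize(im[150:350,180:420],None,fx=3,fy=3))
E
```

```text
(no output)
```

View pics/s5.png

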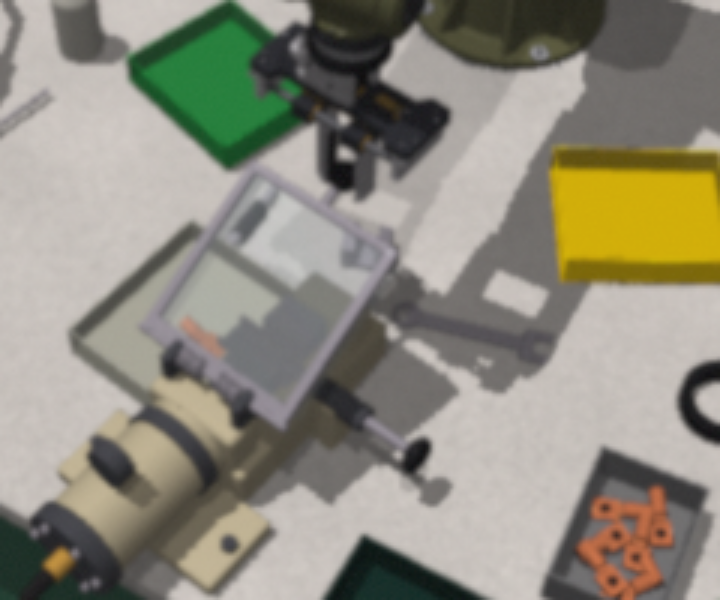

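The ball is held at (345,170) with the lid about 0.5 rad open. Continuing past balance.

Scaled: -80.4 mm / 800 = -0.1005, -74.2 mm / 800 = -0.0928.

Emit:
arm_command(
  plan=[
    [[-0.0063,0,-0.012,0,0,0,1],[-0.0138,0,-0.0238,0,0,0,1],[-0.0213,0,-0.035,0,0,0,1],[-0.03,0,-0.0458,0,0,0,1],[-0.0393,0,-0.0563,0,0,0,1],[-0.0488,0,-0.0663,0,0,0,1],[-0.0591,0,-0.0755,0,0,0,1],[-0.07,0,-0.0844,0,0,0,1],[-0.0813,0,-0.0928,0,0,0,1],[-0.0869,0,-0.0968,0,0,0,1],[-0.0925,0,-0.1005,0,0,0,1],[-0.0925,0,-0.1005,0,0,0,1]],
  ],
  squeeze=6,
)

```text
time_s: 9.9
ee_pos: [0.6099, 0.0512, 0.3026]
eef_rot: [3.141, 0.0, 2.984]
force: [-2.2, 0.4, 3.7]
grip_width: 0.0314
grip_force: 6.0
```

```bash
cat > ang.py <<'E'
from h import *
from go import P as P0,TH
from scipy.spatial.transform import Rotation as Ro
import sys
o=ctrl.get_obs(); t=Ro.from_euler('z',-TH).apply(o['ee_pos']*1e3-P0)
print('grip-point angle',np.arctan2(t[2]+19-135,85-t[0]),'r',np.hypot(t[2]+19-135,85-t[0]))
im,d,K,D,T=grab('scene'); Pc=cloud(d,K,D,T)
q=Ro.from_euler('z',-TH).apply(Pc.reshape(-1,3)*1e3-P0)
# lid frame sides: |y| 78..87, above 165
for s in(1,-1):
    m=(s*q[:,1]>76)&(s*q[:,1]<90)&(q[:,2]>165)&(q[:,2]<330)&(q[:,0]>-120)&(q[:,0]<75)
    e=q[m]; r=np.hypot(85-e[:,0],e[:,2]-135); k=(r>50)&(r<195)
    a=np.arctan2(e[k,2]-135,85-e[k,0]); print(s,k.sum(),np.median(a) if k.sum() else '', np.std(a) if k.sum() else '')
cv2.imwrite(sys.argv[1],cv2.resize(im[150:350,180:420],None,fx=3,fy=3))
E
python3 go.py 0 0 0 2.984; python3 ang.py pics/s6.png
```

```text
shift [-35.   -1.3 302.6] turn [ 0.  0. -0.]
press now [-35.1   1.2 302.6] F press [-2.23  0.04  3.72] rot [3.141 0.    2.984] t 9.9 w 0.031362292036547945 gf 6.000145152211189
grip-point angle 0.9987907928284465 r 221.87171249721456
1 374 1.0314719838562807 0.13010301719709122
-1 205 1.0603194290292313 0.0464653236638906
```

View pics/s6.png

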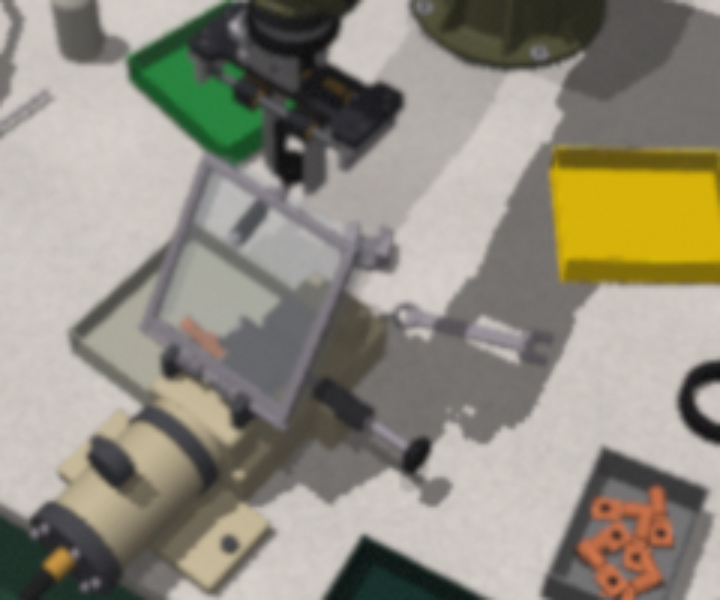

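The lid is at about 1.0 rad, past balance, with the ball still pinched at (293,165). Easing it back to about 0.80.

Scaled: 35.4 mm / 800 = 0.0443, 31.4 mm / 800 = 0.0393.

Emit:
arm_command(
  plan=[
    [[0,0,0,0,0,0,1],[0.005,0,0.0031,0,0,0,1],[0.0119,0,0.0069,0,0,0,1],[0.0175,0,0.0113,0,0,0,1],[0.0231,0,0.0154,0,0,0,1],[0.0288,0,0.0198,0,0,0,1],[0.0338,0,0.0243,0,0,0,1],[0.0393,0,0.0289,0,0,0,1],[0.0443,0,0.0338,0,0,0,1],[0.0443,0,0.0338,0,0,0,1],[0.0443,0,0.0338,0,0,0,1],[0.0443,0,0.0338,0,0,0,1]],
  ],
  squeeze=6,
)

```text
time_s: 11.15
ee_pos: [0.5748, 0.0567, 0.2755]
eef_rot: [3.142, 0.0, 2.984]
force: [2.5, 1.7, -2.3]
grip_width: 0.0314
grip_force: 6.0
```

```bash
python3 go.py 0 0 0 2.984; python3 ang.py pics/s7.png
```

```text
shift [-70.6  -1.1 275.5] turn [ 0.  0. -0.]
press now [-70.6   1.1 275.5] F press [ 2.19  2.11 -2.25] rot [3.142 0.    2.984] t 11.15 w 0.031415946959977355 gf 5.99997952580452
grip-point angle 0.7976535690757585 r 222.84176486782673
1 347 0.835488524976169 0.1218857961233001
-1 201 0.8612082342361232 0.04260691865362394
```

View pics/s7.png

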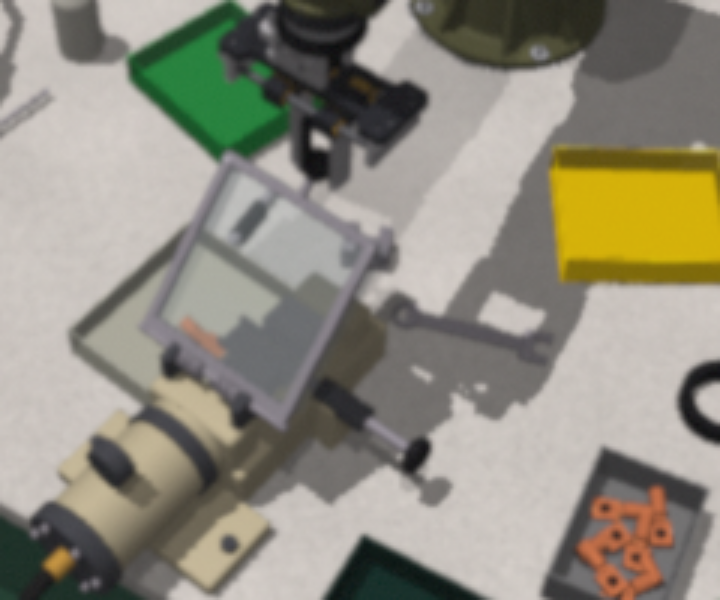

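The ball is still pinched at (318,160), with the guard at about 0.80 rad and at rest. The lug is in the tray and the ejector is out, so I'm handing in.

```bash
python3 -c "
from station import ctrl
print(ctrl.hand_in())"
```

```text
the job is handed in; nothing more can be done
None
```

I handed in the job with the lug in the tray, the ejector sprung back and the guard held at about 0.80 rad after passing balance (about 1.0 rad); no verdict came back.

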